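Seat a culture plate in the holder of an inverted microscope

ROBOT

A 6-joint arm with a two-finger parallel gripper is mounted at the origin on the work surface. World frame = base frame: x ahead of the robot, y to its left, z up, the work surface at z = 0. Lengths are in m, angles in rad, forces in N, time in s.
With the tool pointing down it reaches from about 0.25 to 0.725 m from the base axis. Payload 4 kg.
Tool frame: the origin (TCP) lies on the centre line of the jaws, within the pads' length; the fingertips stand 25 mm ahead of it and the grasp point (between the pads) lies 6 mm ahead of it; z points along the fingers, x is the direction in which the jaws open and shut, and the axes are right-handed (so a half turn about z gives the same grasp; the last joint's range is limited). The gripper opens to 85 mm and grips with 20 to 120 N. Pads are 22 mm wide; open, the fingers measure 114 mm over their backs; the gripper's body (76 mm by 85 mm) begins 54 mm behind the grasp point. The pads swing forward as they close: fully open they stand 13 mm farther back than shut.
Start: joints at [1.134, 0.241, 0.005, 1.335, 0, 1.571], TCP at [0.212, 0.453, 0.256] pointing down, gripper open.
Joint ranges: [-2.72, 2.72], [-1.05, 1.87], [-1.09, 1.28], [-1.99, 2.15], [-1.42, 1.44], [-3.14, 3.14]. Speed limits (rad/s): [2.79, 2.79, 3.14, 3.14, 3.14, 3.14].

INTERFACE

Orientations are given as a unit quaternion [x, y, z, w].
In Python, from workcell import bot, imaging, order gives the robot as it stands.
- The arm moves only by the tool carry_out, never from a script. Its argument "moves" is a list of rows, each a list of 5 numbers: the shift along the tool's x, y, z scaled (see below), then the turn about the tool's z scaled (see below), then the opening, from -1 (shut) to 1 (fully open). In form: [[tx, ty, tz, roll, hand], ...]. A call has 1 to 20 rows; each row is the pose to reach, as a shift and turn from the pose commanded when the call began, along the tool's axes at that moment; what a row does not reach only later rows make up. The controller multiplies each number of a shift by 0.1 m and each number of a turn by 90 degrees. A row lasts 1/10 s, in which the tool goes at most 50 mm and 8.59 degrees, less where a joint would pass 70% of its speed; a pose out of reach is approached as far as the arm can. A call with a number of a shift or a turn outside -1 to 1 is refused whole. A call with a gripper value outside its range is refused whole. The fingers move at their own pace and stop on an object; the grip force is fixed at half the most. Time passes only in rows, so rows that repeat a pose let the fingers close. It gives the time, the measured TCP pose, the force and the opening at its end, in the units of the state.
- bot.get_obs(): the state, without advancing time (a new reading comes with each control period).
- imaging.camera(name): name is "scene" or "top"; returns the picture (384x512x3 uint8, red, green, blue); there is no depth.
- imaging.camera_model(name): a dict with "fovy" (degrees; the focal length in pixels is half the picture's height over the tangent of half this angle, whatever the lens; pixels are square), "cx", "cy" (the principal point, pixels), "eye" and "rotation" of the camera in the world. Camera axes: x right, y up, looking along -z (the intrinsics and any distortion apply to the point x, -y, -z); pixel columns grow to the right and rows downward; lengths in m; the calibration is good to about 2 mm. A picture is of the moment at which its call begins. camera_model takes no time and is no camera call.
- order.job_done(): hands the job in, once; it reports no verdict.
The state is a dict: "clock": time; "joint_pos": joint angles; "joint_vel": joint speeds; "tau": joint torques, N m; "eef_pos": TCP position; "tool_rot": TCP orientation; "ft_force": force on the tool from outside, world axes, zero at the start; "ft_torque": the same for the moment, N m; "grip_width": finger opening in m.
Only numpy, scipy, OpenCV 4.12 (cv2) and the standard library are available. Lean on these libraries where they do the work, as an engineer would, in place of code of your own. Each camera call takes 0.05 s, during which the arm holds its last target.

TASK

Push the lidded 24-well culture plate across the black stage of the microscope until it sits square and flush in the corner of the L-shaped aluminium holder, touching both of its fences, and push the red-pinned clip round until its pin rests against the side of the plate that faces the robot. Only push: the plate stays flat on the stage and is not picked up. Leave everything else standing where it is.

Things in the scene. Friction and masses are not known exactly. Their poses are not given: they have to be found in the camera images.
- microscope: White inverted microscope, fixed, side-on: eyepieces to its -y, lamp pillar to its +y. Origin: on the bench below the optical axis. Yaw within 0.3 rad of the world's: its +x points away from the robot, and 'far', 'near', 'left' below mean its +x, -x, +y. Its level black stage spans x -150..150, y -145..175 mm, top at z = 200 mm, with a 30 mm opening at x = y = 0.
- plate: Clear-grey 24-well culture plate with lid, one rigid piece, 127.8 (own x) x 85.5 (own y) x 20 (z) mm, 60 to 120 g, loose on the stage. Origin: centre of its underside. It starts 20 to 55 mm short of its seat along the microscope's x and 45 to 75 mm along its y (towards -x and -y), turned up to 0.25 rad. It slides freely.
- seat (a point): Point on the stage's top where the plate's origin lies when the plate is flush in the holder, the plate's axes then along the microscope's (microscope's x 0, y 0, z 200 mm; same axes).
- far_fence (a point): Top edge, at mid-length, of the inner face of the holder's far fence, a 9 mm high, 16 mm thick aluminium bar fixed on the stage; the face is the plane x = +64 mm of the microscope, from y = -47 to 59 mm. The plate's far 85.5 mm side goes against it.
- left_fence (a point): Top edge, at mid-length, of the inner face of the holder's left fence, a 9 mm high, 16 mm thick aluminium bar; the face is the plane y = +43 mm of the microscope, from x = -66 to 64 mm. The plate's left 128 mm side goes against it.
- clip (a joint): Angle of the clip, rad: a flat steel bar turning about a vertical axis at clip_pivot. 0 = open, pointing along the microscope's -x; growing values turn it counter-clockwise seen from above (1.57: pointing to -y). At about 1.77 its pin rests on the near side of the seated plate, which stops it. Light friction (about 0.035 N m): it stays where left. Starts at 0 to 0.4; range 0 to 2.0.
- clip_pivot (a point): The clip's axis, at the height of the stage's top (microscope's x -80, y 60, z 200 mm), on a 6 mm high tab at the left fence's near end; its screw head reaches 15 mm above the stage. The clip's bar is 9 mm wide, its underside 6.5 and its top 11.5 mm above the stage.
- clip_pin (a point): Top centre of the red upright pin at the clip's end, 12 mm in diameter, from 3 to 27 mm above the stage, its axis 50 mm from the pivot. Fingertips can push it sideways above the bar.
- pillar (a point): Foot, on the stage, of the steel lamp pillar (radius 16 mm, foot radius 26 mm; above 100 mm over the stage collars and knobs out to 48 mm), 235 mm high. Its lamp arm is swung to the rear (+y), clear of the work. Fixed.
- eyepieces (a point): Between the two black eyepieces, at their outer ends; they slope up from below the stage's -y edge and end here, the highest point 270 mm over the bench, 112 mm wide over all. Fixed.
- dish: Closed 35 mm culture dish, 40 mm in diameter, 12 mm high, loose on the stage beyond the far fence. Origin: centre of underside. To be left alone.
- telescope: Black focusing telescope (a small eyepiece) standing on the stage near its left near corner, 33 mm in diameter, 58 mm high. Origin: centre of underside. To be left alone.
- flask: Flat culture flask with red cap lying on the bench, 165 x 84 x 37 mm. Origin: underside, centre of its box. To be left alone.
- spray: White spray bottle with blue trigger head on the bench, 72 mm in diameter, 205 mm high. Origin: centre of underside. To be left alone.
- tipbox: Blue pipette tip box with clear lid on the bench, 124 x 85 x 88 mm. Origin: centre of underside. To be left alone.
- counter: Steel hand tally counter lying on the bench, 46 mm in diameter, 25 mm high. Origin: centre of underside. To be left alone.
- tuberack: Orange tube rack with capped tubes on the bench, 100 x 200 x 118 mm. Origin: centre of underside. To be left alone.
There are look-alikes about, which are no part of the job. Leave any orange look-alike of the plate alone.

How it is judged:
At the end, for the whole second after the job is handed in: The plate lies flat and still in the corner of the holder, within 2 mm of touching both fences and square to them within 0.025 rad, and the clip is closed to more than 1.72 rad, its pin on (within about 3 mm of) the plate's near side (x of plate in the frame of seat between -0.002 and 0.002 m and y of plate in the frame of seat between -0.002 and 0.002 m and z of plate in the frame of seat below 0.002 m and angle between plate's own z axis and vertical below 0.03 rad and angle between the x axis of plate and the x axis of microscope, either way round below 0.025 rad and value of joint clip above 1.72 rad and linear speed of plate below 0.01 m/s).
It fails at once if the plate is lifted more than 6 mm off the stage (z of plate in the frame of seat above 0.006 m).
It fails at once if the plate is tipped up (angle between plate's own z axis and vertical above 0.12 rad).
It fails at once if the dish, telescope, flask, spray bottle, tip box, counter or tube rack is moved more than 20 mm (distance of any of dish, telescope, flask, spray, tipbox, counter, tuberack from where it was at the start of the episode above 0.02 m).
It also fails if it takes over 72 s, if anything falls off the work surface, if the arm or the gripper's body presses on something with over 40 N, if the wrist force passes 120 N, or if a joint passes its speed limit or range.

## Working session

There is one attempt and no reset: what is moved stays moved. The work goes in short steps, Python scripts to look and compute and a tool call to move; the robot and the scene stay as the last step left them, time stands still between calls to the robot, and variables do not carry over. Pictures are saved under pics/ and viewed, and the job is handed in when it is done.

Besides the shell and the picture viewer there is one more tool, called after "Emit:" as name(argument=value, ...) on one line, values as JSON. carry_out: Moves the arm, as the interface text tells. Its arguments: {"type":"object","properties":{"moves":{"type":"array","items":{"type":"array","items":{"type":"number","minimum":-1,"maximum":1}}}},"required":["moves"]}

```bash
ls; mkdir -p pics; python3 - <<'E'
from workcell import bot, imaging, order
import cv2
for n in("scene","top"):
    im=imaging.camera(n); cv2.imwrite(f"pics/{n}0.png",im[:,:,::-1]); print(n,imaging.camera_model(n))
o=bot.get_obs(); print(o)
E
```

```text
pics
scene {'fovy': 47.56319470286507, 'cx': 257.3751817061929, 'cy': 187.12682901036283, 'eye': array([ 1.50559833, -0.10042233,  1.30248124]), 'rotation': array([0.26623221, 0.22625314, 0.62799651, 0.69537782])}
top {'fovy': 42.42776553950053, 'cx': 249.0272202569295, 'cy': 194.2473779227039, 'eye': array([0.26797302, 0.028392  , 2.16910957]), 'rotation': array([ 0.04270504, -0.0445003 , -0.70293279,  0.70857709])}
{'clock': 0.1, 'joint_pos': array([ 1.13398689e+00,  2.41329011e-01,  3.82779412e-03,  1.33522052e+00,
       -1.83320570e-05,  1.57077878e+00]), 'joint_vel': array([ 5.88488494e-04, -1.54066762e-03,  2.78006592e-03,  2.74585710e-04,
       -5.22719844e-05, -9.81516921e-04]), 'tau': array([ 1.96802912e-04, -3.73136508e+01,  2.53010577e+01,  1.08551994e-02,
        4.08924870e-05, -3.35489098e-06]), 'eef_pos': array([0.21130104, 0.45256059, 0.25549437]), 'tool_rot': array([ 8.43514495e-01,  5.37105549e-01, -8.07141250e-04,  5.24791417e-04]), 'ft_force': array([ 0.26438434, -0.2591852 ,  0.58115561]), 'ft_torque': array([-0.02757572, -0.00708161,  0.02043514]), 'grip_width': 0.08530261528823531}
```

View pics/scene0.png

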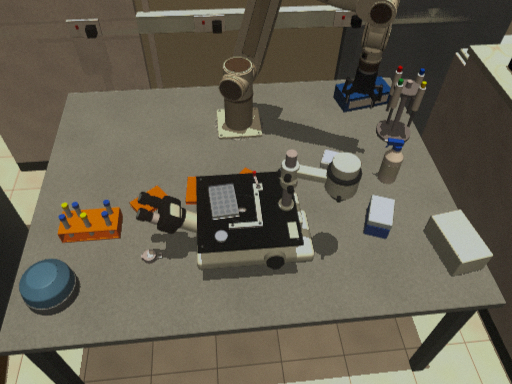

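View pics/top0.png

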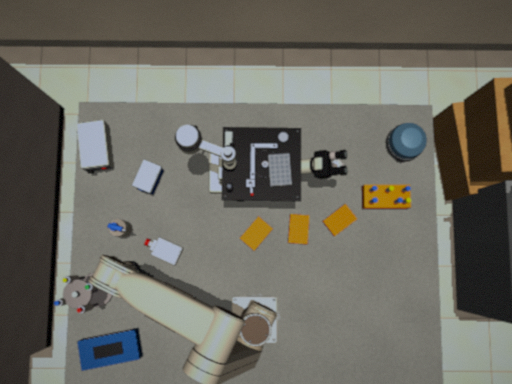

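```bash
python3 - <<'E'
import cv2
im=cv2.imread("pics/top0.png"); cv2.imwrite("pics/topc0.png",cv2.resize(im[110:260,130:330],None,fx=4,fy=4,interpolation=cv2.INTER_CUBIC))
im=cv2.imread("pics/scene0.png"); cv2.imwrite("pics/scenec0.png",cv2.resize(im[130:280,180:380],None,fx=4,fy=4,interpolation=cv2.INTER_CUBIC))
E
```

```text
(no output)
```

View pics/topc0.png

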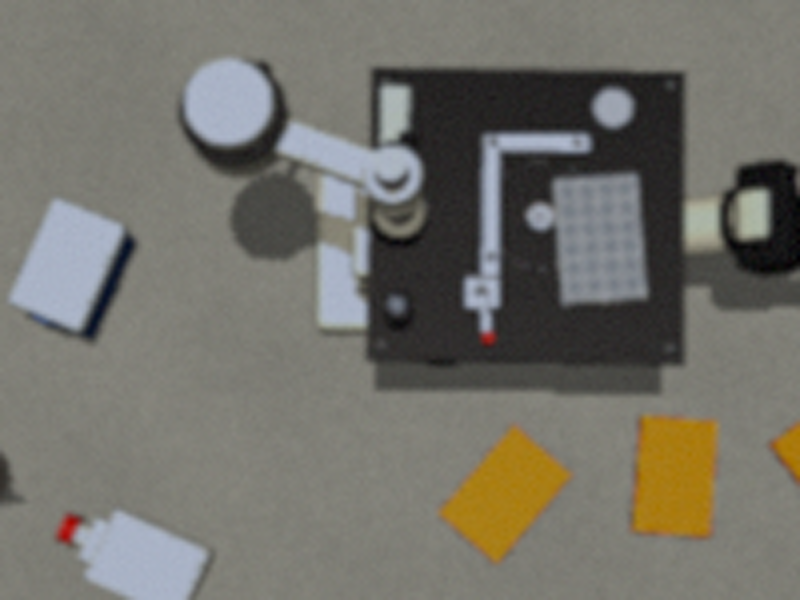

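View pics/scenec0.png

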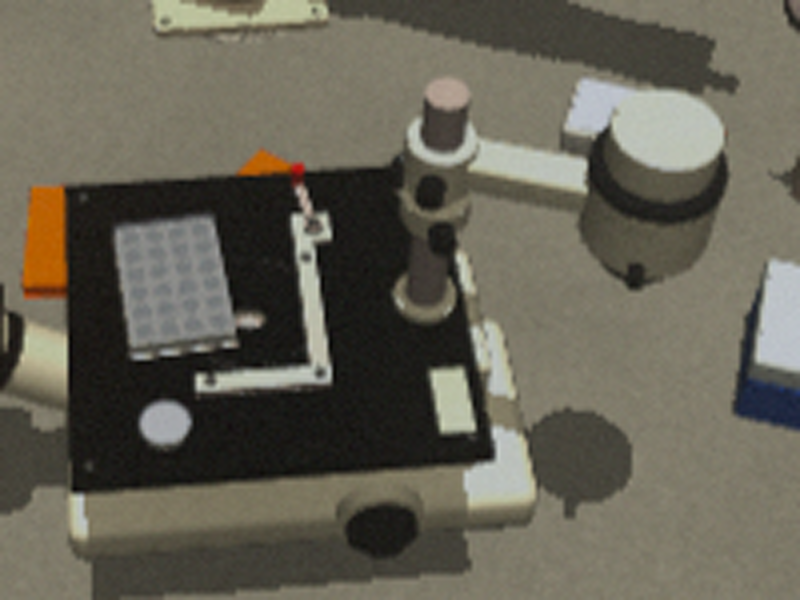

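```bash
cat > h.py <<'E'
import numpy as np,cv2
from scipy.spatial.transform import Rotation as R
from scipy.ndimage import map_coordinates
from scipy.optimize import least_squares
def cam(name):
    from workcell import imaging
    m=imaging.camera_model(name); f=192/np.tan(np.radians(m['fovy'])/2)
    return dict(f=f,cx=m['cx'],cy=m['cy'],eye=m['eye'],R=R.from_quat(m['rotation']).as_matrix(),extra=[k for k in m])
def proj(c,P):
    q=(np.atleast_2d(P)-c['eye'])@c['R']
    return np.c_[c['cx']+c['f']*q[:,0]/-q[:,2], c['cy']+c['f']*-q[:,1]/-q[:,2]]
def unproj(c,uv,z):
    uv=np.atleast_2d(uv); d=np.c_[(uv[:,0]-c['cx'])/c['f'],-(uv[:,1]-c['cy'])/c['f'],-np.ones(len(uv))]@c['R'].T
    return c['eye']+d*((z-c['eye'][2])/d[:,2])[:,None]
def T(p,loc):  # p=(x,y,yaw), loc Nx3 
    loc=np.atleast_2d(loc); cs,s=np.cos(p[2]),np.sin(p[2])
    return np.c_[p[0]+cs*loc[:,0]-s*loc[:,1],p[1]+s*loc[:,0]+cs*loc[:,1],loc[:,2]]
def edgepts(c,gray,p,edges,half=4,n=14):
    """for each local edge (a,b): returns local sample pts, image edge location, normal"""
    out=[]
    for a,b in edges:
        t=np.linspace(.08,.92,n)[:,None]; L=np.array(a)*(1-t)+np.array(b)*t
        uv=proj(c,T(p,L)); d=uv[-1]-uv[0]; d/=np.linalg.norm(d); nn=np.array([-d[1],d[0]])
        s=np.arange(-half,half+.01,.25)
        prof=np.array([map_coordinates(gray,[u[1]+s*nn[1],u[0]+s*nn[0]],order=1) for u in uv])
        # smooth along edge, signed gradient w/ dominant sign
        g=np.gradient(cv2.GaussianBlur(prof,(0,0),2),axis=1); m=g.mean(0); sg=np.sign(m[np.argmax(abs(m))])
        for i in range(n):
            gi=np.clip(sg*g[i],0,None); k=np.argmax(gi)
            if gi[k]<1.2: continue
            lo,hi=max(0,k-6),k+7; w=gi[lo:hi]; ss=(s[lo:hi]*w).sum()/w.sum()
            out.append((L[i],uv[i]+ss*nn,nn))
    return out
def fit(views,p0,iters=8,halfs=(6,5,4,3,3,3,2.5,2.5),off=False):
    p=np.array(p0,float)
    for h in halfs:
        D=[(c,edgepts(c,g,p,e,h)) for c,g,e in views]
        def res(q):
            r=[]
            for c,d in D:
                if not d: continue
                L=np.array([x[0] for x in d]);U=np.array([x[1] for x in d]);N=np.array([x[2] for x in d])
                r.append(((proj(c,T(q,L))-U)*N).sum(1))
            return np.concatenate(r)
        s=least_squares(res,p,loss='soft_l1',f_scale=.4,x_scale=[.01,.01,.01]); p=s.x
    r=res(p); return p,np.sqrt(np.mean(r**2)),len(r),D
def gray(f): 
    return cv2.imread(f,0).astype(float)
ST=.2
c4=lambda x0,x1,y0,y1,z:[(x1,y1,z),(x1,y0,z),(x0,y0,z),(x0,y1,z)]
def loop(c): return [(c[i],c[(i+1)%4]) for i in range(4)]
stage=loop(c4(-.15,.15,-.145,.175,.2))
fences=[((.064,-.047,.209),(.064,.043,.209)),((-.066,.043,.209),(.064,.043,.209))]
fout=[((.080,-.047,.209),(.080,.059,.209)),((-.06,.059,.209),(.08,.059,.209))]
plate=loop(c4(-.0639,.0639,-.04275,.04275,.220))
E
python3 - <<'E'
from h import *
ct,cs=cam('top'),cam('scene')
gt,gs=gray('pics/top0.png'),gray('pics/scene0.png')
px=lambda x,y:(130+x/4,110+y/4)
C=unproj(ct,[px(373,68),px(685,72),px(684,363),px(368,360)],.2); print(C)
cen=C.mean(0); yaw=np.arctan2(*(C[0]-C[3])[[1,0]]); 
p0=[cen[0],cen[1]-.015,yaw]; print(p0)
for nm,v in dict(top=[(ct,gt,stage)],topf=[(ct,gt,fences+fout)],scene=[(cs,gs,stage[1:3])],scenef=[(cs,gs,fences[:1]+fout)],all=[(ct,gt,stage+fences+fout),(cs,gs,stage+fences+fout)]).items():
    p,r,n,_=fit(v,p0); print(nm,p.round(4),r.round(2),n)
M=p
C=unproj(ct,[px(553,176),px(638,173),px(648,297),px(562,305)],.22); print(C)
cen=C.mean(0); d=(C[0]-C[3])
q0=[cen[0],cen[1],np.arctan2(d[1],d[0])]
for nm,v in dict(top=[(ct,gt,plate)],scene=[(cs,gs,plate)],both=[(ct,gt,plate),(cs,gs,plate)]).items():
    p,r,n,_=fit(v,q0,halfs=(4,3,3,3,2,2)); print('plate',nm,p.round(4),r.round(2),n)
    c,s=np.cos(M[2]),np.sin(M[2]); dx,dy=p[0]-M[0],p[1]-M[1]; print(' rel', (c*dx+s*dy).round(4),(-s*dx+c*dy).round(4),(p[2]-M[2]).round(4))
pin=[unproj(ct,px(487,338),.227), unproj(cs,(180+297/4,130+170/4),.227)]
for w in pin:
    d=(w[0]-[M[0],M[1],0])[:2]; c,s=np.cos(M[2]),np.sin(M[2]); l=np.array([c*d[0]+s*d[1],-s*d[0]+c*d[1]]); print('pin',w,l, np.linalg.norm(l-[-.08,.06]), np.arctan2(-(l[1]-.06)*-1,-(l[0]+.08)))
E
```

```text
[[ 0.78779749  0.13165401  0.2       ]
 [ 0.78635576 -0.18661677  0.2       ]
 [ 0.48768686 -0.1840657   0.2       ]
 [ 0.48813089  0.13239717  0.2       ]]
[np.float64(0.6374927488836124), np.float64(-0.04165782260953213), np.float64(-0.0024799274417380422)]
top [ 0.6376 -0.0383 -0.0019] 0.23 56
topf [ 0.6395 -0.0385 -0.0009] 0.36 56
scene [ 0.6408 -0.0347 -0.0059] 0.03 28
scenef [ 0.6417 -0.0348 -0.0073] 0.21 42
all [ 0.6406 -0.0358 -0.0043] 0.67 224
[[ 0.67306795 -0.05145838  0.22      ]
 [ 0.67685124 -0.13672954  0.22      ]
 [ 0.55126061 -0.14640149  0.22      ]
 [ 0.54251502 -0.06080754  0.22      ]]
plate top [ 0.6119 -0.0968  0.0702] 0.09 56
 rel -0.0285 -0.0611 0.0745
plate scene [ 0.6158 -0.0934  0.0734] 0.32 56
 rel -0.0246 -0.0578 0.0777
plate both [ 0.6137 -0.0947  0.0743] 0.45 112
 rel -0.0267 -0.0591 0.0786
pin [[0.50796327 0.01361691 0.227     ]] [-0.13289252  0.04881349] 0.05406252932769576 -0.2084237496219705
pin [[0.51645359 0.01868931 0.227     ]] [-0.12442414  0.05392243] 0.04483793967971875 -0.13596372709211005
```

Emit:
carry_out(moves=[[-0.15, 0.25, -0.5, 0.09, 1], [-0.3, 0.5, -0.9, 0.18, 1], [-0.45, 0.75, -1, 0.27, 1], [-0.65, 1, -1, 0.36, 1], [-0.65, 1, -1, 0.45, 1], [-0.65, 1, -1, 0.54, 1], [-0.65, 1, -1, 0.63, 1], [-0.65, 1, -1, 0.7255, 1], [-0.65, 1, -1, 0.7255, 1], [-0.65, 1, -1, 0.7255, 1]])

```text
clock: 1.1
eef_pos: [0.2745, 0.3517, 0.356]
tool_rot: [1.0, -0.001, -0.0, 0.0]
ft_force: [-0.3, 0.2, -0.2]
grip_width: 0.0856
```

Emit:
carry_out(moves=[[0.15, 0.3, 0, 0, 1], [0.35, 0.65, 0, 0, 1], [0.65, 1, 0, 0, 1]])

```text
clock: 1.4
eef_pos: [0.3387, 0.2507, 0.3563]
tool_rot: [1.0, 0.0, -0.0, -0.0]
ft_force: [0.7, 0.4, -0.2]
grip_width: 0.0853
```

Emit:
carry_out(moves=[[0.2, 0.35, 0, 0, 1], [0.4, 0.7, 0, 0, 1], [0.65, 1, 0, 0, 1]])

```text
clock: 1.7
eef_pos: [0.4037, 0.1494, 0.3565]
tool_rot: [1.0, -0.001, 0.0, -0.0]
ft_force: [1.3, 0.7, 0.7]
grip_width: 0.0851
```

Emit:
carry_out(moves=[[0.2, 0.35, 0, 0, 1], [0.4, 0.7, 0, 0, 1], [0.65, 1, 0, 0, 1]])

```text
clock: 2.0
eef_pos: [0.4682, 0.049, 0.3565]
tool_rot: [1.0, -0.002, 0.0, -0.0]
ft_force: [0.6, 1.1, 0.9]
grip_width: 0.0854
```

Emit:
carry_out(moves=[[0.2, 0.35, 0, 0, 1], [0.4, 0.7, 0, 0, 1], [0.65, 1, 0, 0, 1]])

```text
clock: 2.3
eef_pos: [0.5327, -0.0514, 0.3563]
tool_rot: [1.0, -0.002, -0.0, 0.0]
ft_force: [0.9, 0.3, 0.6]
grip_width: 0.0856
```

Emit:
carry_out(moves=[[0.2, 0.35, 0, 0, 1], [0.4, 0.7, 0, 0, 1], [0.6, 1, 0, 0, 1], [0.6, 1, 0, 0, 1]])

```text
clock: 2.7
eef_pos: [0.5933, -0.1538, 0.3534]
tool_rot: [1.0, -0.004, -0.001, 0.0]
ft_force: [0.9, 0.1, -0.1]
grip_width: 0.0854
```

Emit:
carry_out(moves=[[0.2, 0.15, 0.1, 0, 1], [0.2, 0.15, 0.3, 0, 1], [0.2, 0.15, 0.6, 0, 1], [0.2, 0.15, 1, 0, 1], [0.2, 0.15, 1, 0, 1], [0.2, 0.15, 1, 0, 1]])

```text
clock: 3.3
eef_pos: [0.6112, -0.1643, 0.2564]
tool_rot: [1.0, -0.002, -0.001, -0.0]
ft_force: [-0.1, 0.2, 0.8]
grip_width: 0.0856
```

```bash
cat > shot.py <<'E'
import sys,cv2
from workcell import imaging,bot
k=sys.argv[1]
t=imaging.camera("top")[:,:,::-1]; s=imaging.camera("scene")[:,:,::-1]
cv2.imwrite(f"pics/top{k}.png",t); cv2.imwrite(f"pics/scene{k}.png",s)
r=lambda i:cv2.resize(i,None,fx=4,fy=4,interpolation=cv2.INTER_CUBIC)
import numpy as np
a=r(t[115:215,205:305]);b=r(s[155:255,180:280]); cv2.imwrite(f"pics/both{k}.png",np.hstack([a,b]))
o=bot.get_obs(); print({k:np.round(v,4) for k,v in o.items() if k in('clock','eef_pos','tool_rot','ft_force','ft_torque','grip_width','joint_pos')})
E
python3 shot.py 1
```

```text
{'clock': np.float64(3.4), 'joint_pos': array([-0.263 ,  0.5145,  0.4156,  1.4666,  0.    ,  1.3124]), 'eef_pos': array([ 0.6132, -0.1651,  0.2595]), 'tool_rot': array([ 1.0e+00, -2.3e-03,  2.6e-03,  7.0e-04]), 'ft_force': array([0.9965, 0.0631, 0.6205]), 'ft_torque': array([ 0.0035,  0.0295, -0.0537]), 'grip_width': np.float64(0.0856)}
```

View pics/both1.png

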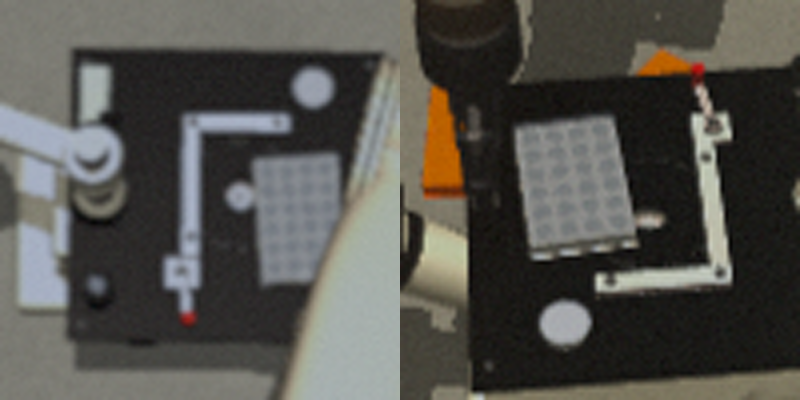

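Emit:
carry_out(moves=[[0, 0, 0.1, 0, 1], [0, 0, 0.2, 0, 1], [0, 0, 0.22, 0, 1], [0, 0, 0.22, 0, 1]])

```text
clock: 3.8
eef_pos: [0.6113, -0.165, 0.2335]
tool_rot: [1.0, -0.003, -0.001, -0.0]
ft_force: [0.5, 0.6, 0.8]
grip_width: 0.0854
```

```bash
python3 shot.py 2; python3 - <<'E'
import cv2
from workcell import bot
im=cv2.imread("pics/scene2.png"); c=cv2.resize(im[150:230,175:255],None,fx=7,fy=7,interpolation=cv2.INTER_CUBIC)
cv2.imwrite("pics/f2.png",cv2.convertScaleAbs(c,alpha=2.2,beta=20))
from h import *
cs=cam('scene')
o=bot.get_obs(); e=o['eef_pos']; print(e)
for z in(.2,.205,.21,.215,.22,.23):
  for dx in(-.057,-.0425,.0425,.057): print(z,dx,((proj(cs,[e[0]+dx,e[1]+.011,z])[0]-[175,150])*7).round(0))
E
```

```text
{'clock': np.float64(3.9), 'joint_pos': array([-0.2636,  0.5219,  0.3629,  1.4118,  0.    ,  1.3128]), 'eef_pos': array([ 0.6118, -0.1651,  0.2343]), 'tool_rot': array([ 1.    , -0.0028, -0.    , -0.    ]), 'ft_force': array([-0.7068, -0.9601, -0.5979]), 'ft_torque': array([-0.0374, -0.0653,  0.0518]), 'grip_width': np.float64(0.0857)}
[ 0.61175787 -0.16509135  0.23434223]
0.2 -0.057 [200. 280.]
0.2 -0.0425 [201. 303.]
0.2 0.0425 [206. 446.]
0.2 0.057 [207. 471.]
0.205 -0.057 [199. 273.]
0.205 -0.0425 [200. 296.]
0.205 0.0425 [205. 439.]
0.205 0.057 [206. 465.]
0.21 -0.057 [198. 266.]
0.21 -0.0425 [199. 289.]
0.21 0.0425 [205. 432.]
0.21 0.057 [206. 458.]
0.215 -0.057 [198. 259.]
0.215 -0.0425 [198. 282.]
0.215 0.0425 [204. 426.]
0.215 0.057 [205. 451.]
0.22 -0.057 [197. 252.]
0.22 -0.0425 [198. 275.]
0.22 0.0425 [203. 419.]
0.22 0.057 [204. 444.]
0.23 -0.057 [195. 238.]
0.23 -0.0425 [196. 261.]
0.23 0.0425 [201. 405.]
0.23 0.057 [202. 431.]
```

View pics/f2.png

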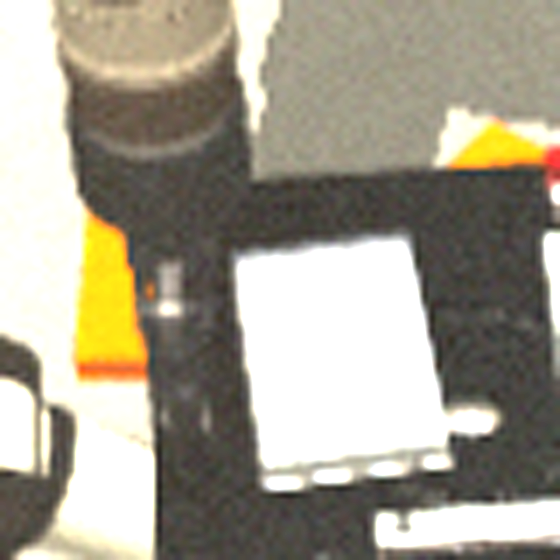

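Emit:
carry_out(moves=[[0, 0, 0.04, 0, 1], [0, 0, 0.08, 0, 1], [0, 0, 0.08, 0, 1]])

```text
clock: 4.2
eef_pos: [0.6114, -0.165, 0.2254]
tool_rot: [1.0, -0.003, -0.001, -0.0]
ft_force: [0.3, -0.2, -0.4]
grip_width: 0.0852
```

Emit:
carry_out(moves=[[0, 0, 0.03, 0, 1], [0, 0, 0.03, 0, 1]])

```text
clock: 4.4
eef_pos: [0.6115, -0.165, 0.2228]
tool_rot: [1.0, -0.003, -0.0, -0.0]
ft_force: [-1.0, 0.0, -0.4]
grip_width: 0.0855
```

Emit:
carry_out(moves=[[0, 0, 0.04, 0, 1], [0, -0.04, 0.04, 0, 1], [0, -0.08, 0.04, 0, 1], [0, -0.12, 0.04, 0, 1], [0, -0.15, 0.04, 0, 1], [0, -0.18, 0.04, 0, 1], [0, -0.21, 0.04, 0, 1], [0, -0.24, 0.04, 0, 1], [0, -0.27, 0.04, 0, 1], [0, -0.3, 0.04, 0, 1], [0, -0.33, 0.04, 0, 1], [0, -0.36, 0.04, 0, 1], [0, -0.39, 0.04, 0, 1], [0, -0.42, 0.04, 0, 1], [0, -0.45, 0.04, 0, 1], [0, -0.48, 0.04, 0, 1], [0, -0.51, 0.04, 0, 1], [0, -0.54, 0.04, 0, 1], [0, -0.57, 0.04, 0, 1], [0, -0.6, 0.04, 0, 1]])

```text
clock: 6.4
eef_pos: [0.6121, -0.1048, 0.2193]
tool_rot: [1.0, -0.003, -0.0, 0.0]
ft_force: [0.3, -0.7, 0.6]
grip_width: 0.0853
```

```bash
python3 shot.py 3
```

```text
{'clock': np.float64(6.5), 'joint_pos': array([-1.6920e-01,  5.0030e-01,  2.8860e-01,  1.3594e+00,  5.0000e-04,
        1.4066e+00]), 'eef_pos': array([ 0.612 , -0.1044,  0.2192]), 'tool_rot': array([ 1.0e+00, -2.5e-03, -1.0e-04, -3.0e-04]), 'ft_force': array([ 0.6465, -1.087 ,  0.0933]), 'ft_torque': array([0.0299, 0.0275, 0.0274]), 'grip_width': np.float64(0.0849)}
```

View pics/both3.png

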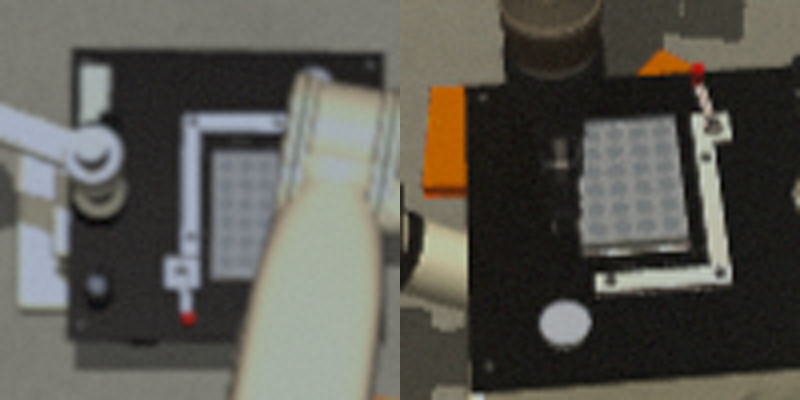

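Emit:
carry_out(moves=[[0, -0.03, 0, 0, 1], [0, -0.06, 0, 0, 1], [0, -0.08, 0, 0, 1], [0, -0.1, 0, 0, 1], [0, -0.11, 0, 0, 1], [0, -0.12, 0, 0, 1], [0, -0.12, 0, 0, 1]])

```text
clock: 7.2
eef_pos: [0.6121, -0.0928, 0.2193]
tool_rot: [1.0, -0.003, -0.0, -0.0]
ft_force: [0.4, 0.0, -0.2]
grip_width: 0.0855
```

Emit:
carry_out(moves=[[0, -0.01, 0, 0, 1], [0, -0.01, 0, 0, 1]])

```text
clock: 7.4
eef_pos: [0.6121, -0.092, 0.2193]
tool_rot: [1.0, -0.003, 0.0, -0.0]
ft_force: [-0.3, 0.6, -0.2]
grip_width: 0.0856
```

Emit:
carry_out(moves=[[0, -0.01, 0, 0, 1], [0, -0.01, 0, 0, 1]])

```text
clock: 7.6
eef_pos: [0.6122, -0.091, 0.2193]
tool_rot: [1.0, -0.003, 0.0, 0.0]
ft_force: [-0.3, -0.0, 0.5]
grip_width: 0.0854
```

Emit:
carry_out(moves=[[0, -0.01, 0, 0, 1], [0, -0.01, 0, 0, 1]])

```text
clock: 7.8
eef_pos: [0.6122, -0.091, 0.2195]
tool_rot: [1.0, -0.003, 0.0, 0.001]
ft_force: [0.1, -3.5, 1.1]
grip_width: 0.0855
```

Emit:
carry_out(moves=[[0, -0.01, 0, 0, 1], [0, -0.01, 0, 0, 1]])

```text
clock: 8.0
eef_pos: [0.6122, -0.0909, 0.2196]
tool_rot: [1.0, -0.003, 0.0, 0.002]
ft_force: [-0.5, -7.2, -0.1]
grip_width: 0.0854
```

Emit:
carry_out(moves=[[0, -0.01, 0, 0, 1], [0, -0.01, 0, 0, 1]])

```text
clock: 8.2
eef_pos: [0.6122, -0.0908, 0.2197]
tool_rot: [1.0, -0.003, 0.0, 0.003]
ft_force: [-0.4, -10.0, 0.4]
grip_width: 0.0853
```

Emit:
carry_out(moves=[[0, 0.1, 0, 0, 1], [0, 0.2, 0, 0, 1], [0, 0.2, -0.3, 0, 1], [0, 0.2, -0.6, 0, 1], [0, 0.2, -0.9, 0, 1], [-0.2, 0.1, -0.9, -0.09, 0.06], [-0.4, -0.1, -0.9, -0.18, 0.06], [-0.6, -0.25, -0.9, -0.27, 0.06], [-0.8, -0.43, -0.9, -0.36, 0.06], [-0.95, -0.43, -0.9, -0.45, 0.06], [-0.95, -0.43, -0.9, -0.54, 0.06], [-0.95, -0.43, -0.9, -0.63, 0.06], [-0.95, -0.43, -0.9, -0.72, 0.06], [-0.95, -0.43, -0.9, -0.81, 0.06], [-0.95, -0.43, -0.9, -0.9, 0.06], [-0.95, -0.43, -0.9, -1, 0.06], [-0.95, -0.43, -0.9, -1, 0.06], [-0.95, -0.43, -0.9, -1, 0.06]])

```text
clock: 10.0
eef_pos: [0.5174, -0.0445, 0.3093]
tool_rot: [0.71, 0.704, 0.0, -0.0]
ft_force: [-0.3, -0.1, -0.6]
grip_width: 0.0452
```

```bash
python3 shot.py 4; python3 - <<'E'
from h import *
cs=cam('scene');ct=cam('top')
for k in ['4']:
  gs=gray(f'pics/scene{k}.png'); p,r,n,_=fit([(cs,gs,plate)],[.612,-.036,-.004],halfs=(4,3,3,3,2,2)); print('plate scene',p.round(4),r,n)
  M=[.6413,-.0348,-.0062]; print((p-M).round(4))
E
```

```text
{'clock': np.float64(10.1), 'joint_pos': array([-8.6000e-02,  2.6430e-01,  1.7300e-01,  1.4797e+00,  3.0000e-04,
       -7.8300e-02]), 'eef_pos': array([ 0.5174, -0.0445,  0.3093]), 'tool_rot': array([ 7.098e-01,  7.044e-01,  1.000e-04, -2.000e-04]), 'ft_force': array([0.1415, 0.1167, 0.5791]), 'ft_torque': array([-0.0203,  0.0302, -0.017 ]), 'grip_width': np.float64(0.045)}
plate scene [ 0.6198 -0.0343 -0.0042] 0.282844145379624 56
[-0.0215  0.0005  0.002 ]
```

View pics/both4.png

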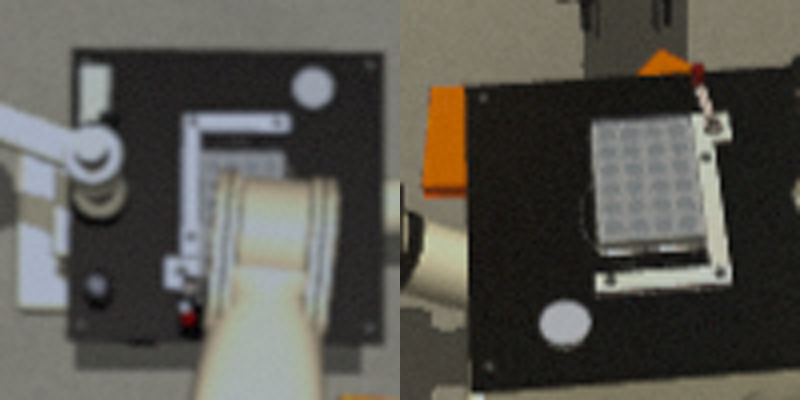

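Emit:
carry_out(moves=[[0, 0, 0.3, 0, 0.06], [0, 0, 0.55, 0, 0.06], [0, 0, 0.7, 0, 0.06], [0, 0, 0.78, 0, 0.06], [0, 0, 0.82, 0, 0.06], [0, 0.05, 0.82, 0, 0.06], [0, 0.1, 0.82, 0, 0.06], [0, 0.15, 0.82, 0, 0.06], [0, 0.18, 0.82, 0, 0.06], [0, 0.21, 0.82, 0, 0.06], [0, 0.24, 0.82, 0, 0.06], [0, 0.27, 0.82, 0, 0.06], [0, 0.3, 0.82, 0, 0.06], [0, 0.33, 0.82, 0, 0.06], [0, 0.36, 0.82, 0, 0.06], [0, 0.39, 0.82, 0, 0.06], [0, 0.41, 0.82, 0, 0.06], [0, 0.42, 0.82, 0, 0.06], [0, 0.43, 0.82, 0, 0.06], [0, 0.43, 0.82, 0, 0.06]])

```text
clock: 12.1
eef_pos: [0.5606, -0.0448, 0.2273]
tool_rot: [0.709, 0.705, 0.0, 0.0]
ft_force: [1.0, 1.0, -0.2]
grip_width: 0.0451
```

Emit:
carry_out(moves=[[0, 0.01, 0, 0, 0.06], [0, 0.02, 0, 0, 0.06], [0, 0.02, 0, 0, 0.06]])

```text
clock: 12.4
eef_pos: [0.5626, -0.0448, 0.2273]
tool_rot: [0.709, 0.705, 0.0, 0.0]
ft_force: [0.1, -0.2, 0.3]
grip_width: 0.0452
```

Emit:
carry_out(moves=[[0, 0.01, 0, 0, 0.06], [0, 0.02, 0, 0, 0.06], [0, 0.02, 0, 0, 0.06]])

```text
clock: 12.7
eef_pos: [0.5646, -0.0448, 0.2273]
tool_rot: [0.709, 0.705, 0.0, 0.0]
ft_force: [-0.2, -0.2, -0.6]
grip_width: 0.0456
```

Emit:
carry_out(moves=[[0, 0.01, 0, 0, 0.06], [0, 0.02, 0, 0, 0.06], [0, 0.02, 0, 0, 0.06]])

```text
clock: 13.0
eef_pos: [0.5656, -0.0448, 0.2273]
tool_rot: [0.709, 0.705, -0.001, -0.001]
ft_force: [-4.7, 0.1, 3.0]
grip_width: 0.0452
```

Emit:
carry_out(moves=[[0, 0.01, 0, 0, 0.06], [0, 0.02, 0, 0, 0.06], [0, 0.02, 0, 0, 0.06]])

```text
clock: 13.3
eef_pos: [0.5657, -0.0448, 0.2273]
tool_rot: [0.709, 0.705, -0.002, -0.002]
ft_force: [-9.6, 0.3, 5.1]
grip_width: 0.0452
```

```bash
python3 shot.py 5; python3 - <<'E'
from h import *
cs=cam('scene')
gs=gray(f'pics/scene5.png'); p,r,n,_=fit([(cs,gs,plate)],[.637,-.034,-.004],halfs=(4,3,3,3,2,2)); print('plate scene',p.round(4),r,n)
M=[.6413,-.0348,-.0062]; print((p-M).round(4))
E
```

```text
{'clock': np.float64(13.4), 'joint_pos': array([-7.8800e-02,  3.9190e-01,  1.4100e-01,  1.3254e+00, -5.0000e-04,
       -7.3100e-02]), 'eef_pos': array([ 0.5657, -0.0448,  0.2273]), 'tool_rot': array([ 0.7091,  0.7051, -0.002 , -0.0019]), 'ft_force': array([-9.5589,  0.3747,  4.8755]), 'ft_torque': array([-0.0169,  1.9426,  0.0807]), 'grip_width': np.float64(0.045)}
plate scene [ 0.6483 -0.0345  0.0015] 0.36777053333099385 56
[0.007  0.0003 0.0077]
```

View pics/both5.png

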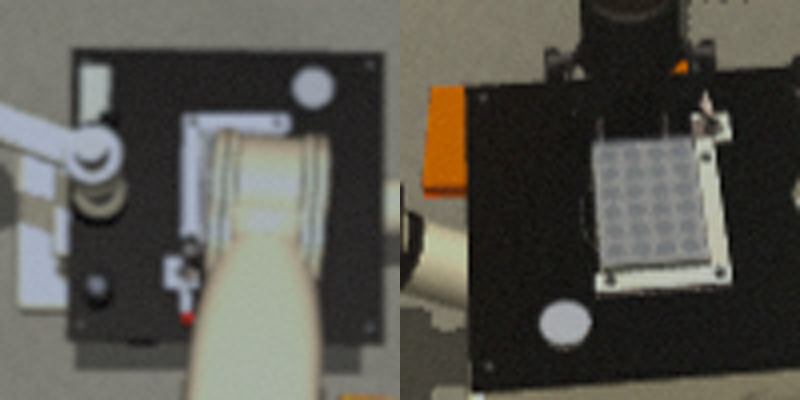

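Emit:
carry_out(moves=[[0, -0.05, 0, 0, 0.06], [0, -0.3, 0, 0, 0.06], [0, -0.4, 0, 0, 0.06], [0, -0.4, -0.3, 0, 0.06], [0, -0.5, -0.6, 0, -1], [0, -0.62, -0.8, 0, -1], [0.3, -0.62, -0.8, 0, -1], [0.6, -0.62, -0.8, 0, -1], [0.9, -0.62, -0.8, 0, -1], [0.9, -0.62, -0.8, 0, -1], [0.9, -0.62, -0.8, 0, -1]])

```text
clock: 14.5
eef_pos: [0.5073, 0.046, 0.3074]
tool_rot: [0.709, 0.706, 0.0, 0.001]
ft_force: [-0.5, 0.7, 0.4]
grip_width: -0.0003
```

```bash
python3 shot.py 6; python3 - <<'E'
from h import *
from workcell import bot
cs=cam('scene')
gs=gray(f'pics/scene6.png'); p,r,n,_=fit([(cs,gs,plate[1:3]+plate[3:])],[.641,-.034,-.004],halfs=(4,3,3,3,2,2)); print('plate scene',p.round(4),r,n)
M=[.6413,-.0348,-.0062]; print((p-M).round(4))
e=bot.get_obs()['eef_pos']; 
for a in np.r_[.0,.1:1.8:.1,1.77,1.85]:
    P=np.array([-.08-.05*np.cos(a),.06-.05*np.sin(a)]); t=np.array([np.sin(a),-np.cos(a)]); q=P-.0205*t
    w=T([.640,-.037,-.004],[*q,0])[0]; print(round(a,2), 'tool world',w[:2].round(4),'tx',((w[1]-e[1])*10).round(3),'ty',((w[0]-e[0])*10).round(3),'roll',(-a/1.5708).round(3))
for k in('6',):
    im=cv2.imread(f'pics/top{k}.png').astype(int); print([ (x,y) for y in range(150,215) for x in range(230,270) if im[y,x,2]-im[y,x,1]>60])
    im=cv2.imread(f'pics/scene{k}.png').astype(int); print([ (x,y) for y in range(160,190) for x in range(230,270) if im[y,x,2]-im[y,x,1]>60])
E
```

```text
{'clock': np.float64(14.6), 'joint_pos': array([ 8.8700e-02,  2.4330e-01,  1.4040e-01,  1.4674e+00, -3.0000e-04,
        9.4800e-02]), 'eef_pos': array([0.5072, 0.045 , 0.3073]), 'tool_rot': array([7.093e-01, 7.049e-01, 1.000e-04, 3.000e-04]), 'ft_force': array([-0.2627,  0.5276,  0.2038]), 'ft_torque': array([-0.031 , -0.0046,  0.0033]), 'grip_width': np.float64(0.0001)}
plate scene [ 0.645  -0.0346 -0.0019] 0.09058341617978997 42
[0.0037 0.0002 0.0043]
0.0 tool world [0.5103 0.044 ] tx -0.01 ty 0.031 roll -0.0
0.1 tool world [0.5085 0.0389] tx -0.061 ty 0.013 roll -0.064
0.2 tool world [0.5072 0.0337] tx -0.113 ty 0.0 roll -0.127
0.3 tool world [0.5064 0.0283] tx -0.167 ty -0.008 roll -0.191
0.4 tool world [0.5062 0.0229] tx -0.221 ty -0.01 roll -0.255
0.5 tool world [0.5065 0.0176] tx -0.274 ty -0.007 roll -0.318
0.6 tool world [0.5074 0.0122] tx -0.328 ty 0.001 roll -0.382
0.7 tool world [0.5087 0.007 ] tx -0.38 ty 0.015 roll -0.446
0.8 tool world [0.5106 0.0019] tx -0.431 ty 0.034 roll -0.509
0.9 tool world [ 0.513  -0.0029] tx -0.479 ty 0.058 roll -0.573
1.0 tool world [ 0.5159
[... 566 characters left out ...]
[ 0.5541 -0.0304] tx -0.754 ty 0.469 roll -1.178
[]
[(244, 168), (245, 168), (246, 168), (243, 169), (244, 169), (245, 169), (246, 169), (247, 169), (248, 169), (242, 170), (243, 170), (244, 170), (245, 170), (246, 170), (247, 170), (248, 170), (249, 170), (250, 170), (241, 171), (242, 171), (243, 171), (244, 171), (245, 171), (246, 171), (247, 171), (248, 171), (249, 171), (250, 171), (251, 171), (252, 171), (254, 171), (255, 171), (240, 172), (241, 172), (242, 172), (243, 172), (244, 172), (245, 172), (246, 172), (247, 172), (248, 172), (249, 172), (250, 172), (251, 172), (252, 172), (253, 172), (254, 172), (255, 172), (240, 173), (241, 173), (242, 173), (243, 173), (244, 173), (254, 173)]
```

View pics/both6.png

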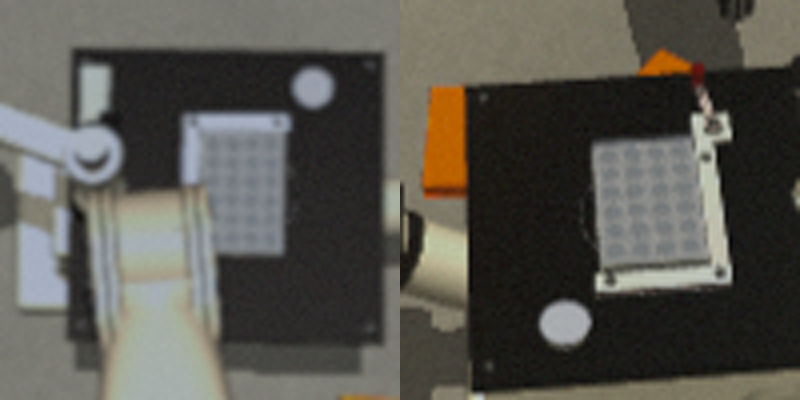

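Emit:
carry_out(moves=[[0, 0, 0.2, 0, -1], [0, 0, 0.4, 0, -1], [0, 0, 0.55, 0, -1], [0, 0, 0.64, 0, -1], [0, 0, 0.66, 0, -1], [0, 0, 0.66, 0, -1]])

```text
clock: 15.2
eef_pos: [0.5071, 0.0451, 0.2415]
tool_rot: [0.709, 0.705, 0.0, 0.0]
ft_force: [-0.3, -0.2, -0.2]
grip_width: -0.0
```

```bash
python3 shot.py 7;python3 - <<'E'
import cv2
im=cv2.imread("pics/scene7.png"); c=cv2.resize(im[130:210,210:290],None,fx=7,fy=7,interpolation=cv2.INTER_CUBIC)
cv2.imwrite("pics/f7.png",cv2.convertScaleAbs(c,alpha=1.5,beta=20))
E
```

```text
{'clock': np.float64(15.3), 'joint_pos': array([ 8.9100e-02,  2.6470e-01, -2.0000e-04,  1.3043e+00, -0.0000e+00,
        9.5200e-02]), 'eef_pos': array([0.5075, 0.0453, 0.2422]), 'tool_rot': array([7.092e-01, 7.050e-01, 6.000e-04, 5.000e-04]), 'ft_force': array([-0.2983,  0.2702,  0.2763]), 'ft_torque': array([-0.0526,  0.0034, -0.0074]), 'grip_width': np.float64(-0.0001)}
```

View pics/f7.png

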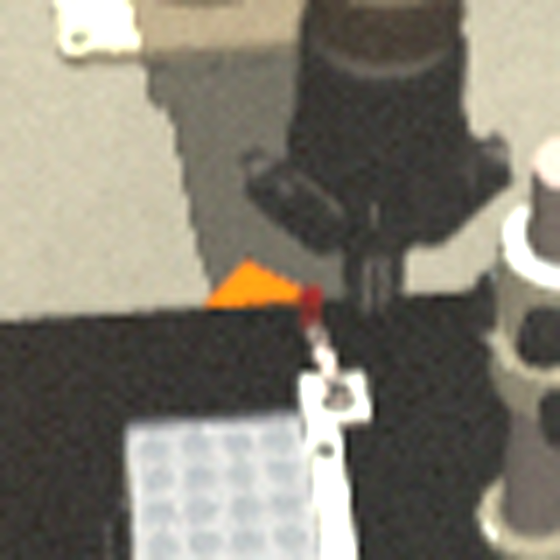

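Emit:
carry_out(moves=[[-0.06, 0.013, 0, -0.064, -1], [-0.113, 0, 0, -0.127, -1], [-0.167, -0.008, 0, -0.19, -1], [-0.22, -0.01, 0, -0.255, -1], [-0.275, -0.007, 0, -0.32, -1], [-0.33, 0, 0, -0.38, -1], [-0.38, 0.015, 0, -0.445, -1], [-0.43, 0.035, 0, -0.51, -1], [-0.48, 0.06, 0, -0.57, -1], [-0.525, 0.085, 0, -0.64, -1], [-0.57, 0.12, 0, -0.7, -1], [-0.61, 0.155, 0, -0.765, -1], [-0.64, 0.2, 0, -0.83, -1], [-0.675, 0.24, 0, -0.89, -1], [-0.7, 0.29, 0, -0.955, -1], [-0.72, 0.34, 0, -1, -1], [-0.72, 0.34, 0, -1, -1]])

```text
clock: 17.0
eef_pos: [0.5413, -0.0269, 0.2421]
tool_rot: [0.003, 1.0, -0.0, 0.001]
ft_force: [-0.6, -0.6, -0.1]
grip_width: 0.0001
```

```bash
python3 shot.py 8;python3 - <<'E'
import cv2
im=cv2.imread("pics/scene8.png"); c=cv2.resize(im[130:210,200:280],None,fx=7,fy=7,interpolation=cv2.INTER_CUBIC)
cv2.imwrite("pics/f8.png",cv2.convertScaleAbs(c,alpha=1.5,beta=20))
E
```

```text
{'clock': np.float64(17.1), 'joint_pos': array([-0.0493,  0.3284,  0.0868,  1.3281,  0.    , -1.6129]), 'eef_pos': array([ 0.5408, -0.0266,  0.2419]), 'tool_rot': array([ 3.6e-03,  1.0e+00, -0.0e+00,  5.0e-04]), 'ft_force': array([ 0.0417,  0.082 , -0.042 ]), 'ft_torque': array([-0.0435, -0.0111, -0.0333]), 'grip_width': np.float64(0.0003)}
```

View pics/f8.png

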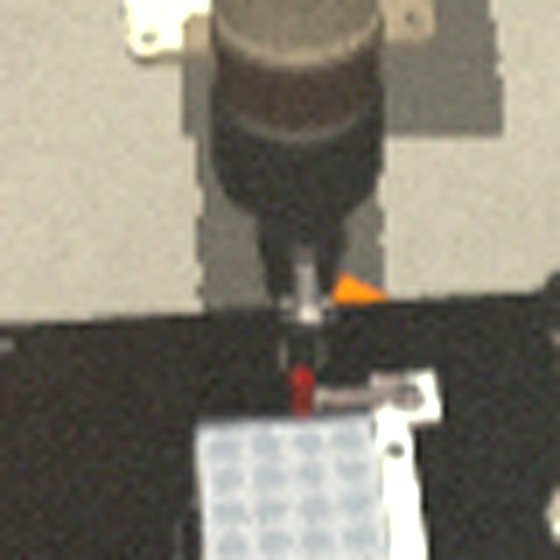

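Emit:
carry_out(moves=[[-0.03, -0.01, 0, 0, -1], [-0.06, -0.02, 0, 0, -1], [-0.08, -0.03, 0, 0, -1], [-0.08, -0.03, 0, 0, -1]])

```text
clock: 17.5
eef_pos: [0.5488, -0.0298, 0.2413]
tool_rot: [0.003, 1.0, -0.0, 0.0]
ft_force: [-0.3, -0.3, 0.4]
grip_width: 0.0001
```

Emit:
carry_out(moves=[[-0.01, 0, 0, 0, -1], [-0.02, 0, 0, 0, -1], [-0.02, 0, 0, 0, -1]])

```text
clock: 17.8
eef_pos: [0.5505, -0.0297, 0.2412]
tool_rot: [0.003, 1.0, -0.0, -0.0]
ft_force: [-0.4, 0.4, -0.0]
grip_width: -0.0
```

Emit:
carry_out(moves=[[-0.01, 0, 0, 0, -1], [-0.01, 0, 0, 0, -1]])

```text
clock: 18.0
eef_pos: [0.5516, -0.0297, 0.2413]
tool_rot: [0.003, 1.0, 0.0, -0.0]
ft_force: [-0.6, -0.1, -0.4]
grip_width: -0.0002
```

Emit:
carry_out(moves=[[-0.01, 0, 0, 0, -1], [-0.01, 0, 0, 0, -1]])

```text
clock: 18.2
eef_pos: [0.5521, -0.0297, 0.2412]
tool_rot: [0.003, 1.0, 0.0, -0.001]
ft_force: [-1.3, 1.3, 1.3]
grip_width: -0.0001
```

Emit:
carry_out(moves=[[-0.01, 0, 0, 0, -1], [-0.01, 0, 0, 0, -1]])

```text
clock: 18.4
eef_pos: [0.5525, -0.0296, 0.2411]
tool_rot: [0.003, 1.0, 0.0, -0.001]
ft_force: [-4.1, 0.5, 2.5]
grip_width: 0.0002
```

```bash
python3 shot.py 9;python3 - <<'E'
import cv2
im=cv2.imread("pics/scene9.png"); c=cv2.resize(im[150:210,210:270],None,fx=9,fy=9,interpolation=cv2.INTER_CUBIC)
cv2.imwrite("pics/f9.png",cv2.convertScaleAbs(c,alpha=1.5,beta=20))
E
```

```text
{'clock': np.float64(18.5), 'joint_pos': array([-0.0537,  0.3548,  0.1227,  1.341 ,  0.    , -1.6188]), 'eef_pos': array([ 0.5525, -0.0297,  0.2411]), 'tool_rot': array([ 2.8e-03,  1.0e+00,  1.0e-04, -1.1e-03]), 'ft_force': array([-5.3005,  0.172 ,  2.7602]), 'ft_torque': array([0.1221, 1.0054, 0.0725]), 'grip_width': np.float64(0.0002)}
```

View pics/f9.png

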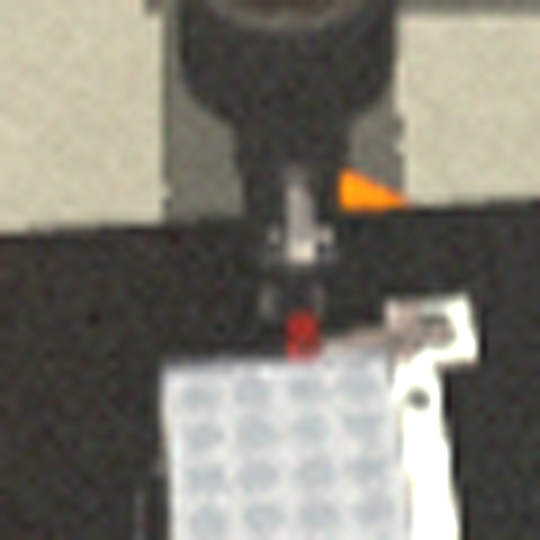

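Emit:
carry_out(moves=[[-0.01, 0, 0, 0, -1], [-0.015, 0, 0, 0, -1], [-0.015, 0, 0, 0, -1]])

```text
clock: 18.8
eef_pos: [0.5528, -0.0297, 0.241]
tool_rot: [0.003, 1.0, 0.0, -0.002]
ft_force: [-8.0, 0.8, 3.6]
grip_width: -0.0002
```

Emit:
carry_out(moves=[[0.05, 0, 0, 0, -1], [0.15, 0, 0, 0, -1], [0.35, 0, -0.1, 0, -1], [0.6, 0, -0.5, 0, -1], [0.9, 0, -0.8, 0, -1], [1, -0.5, -0.8, 0, -1], [1, -1, -0.8, 0, -1]])

```text
clock: 19.5
eef_pos: [0.4541, -0.1281, 0.3237]
tool_rot: [0.001, 1.0, -0.001, 0.003]
ft_force: [1.0, 1.0, 0.2]
grip_width: 0.0001
```

Emit:
carry_out(moves=[[0.3, -0.3, 0, 0, -1], [0.6, -0.6, 0, 0, -1], [1, -1, 0, 0, -1], [1, -1, 0, 0, -1]])

```text
clock: 19.9
eef_pos: [0.3507, -0.2304, 0.3217]
tool_rot: [0.006, 1.0, -0.001, 0.0]
ft_force: [0.4, 0.5, 0.5]
grip_width: -0.0001
```

```bash
python3 shot.py 10;python3 - <<'E'
from h import *
im=cv2.imread("pics/top10.png"); c=cv2.resize(im[135:195,230:290],None,fx=9,fy=9,interpolation=cv2.INTER_CUBIC)
d=cv2.imread("pics/scene10.png"); d=cv2.resize(d[150:235,200:285],(540,540),interpolation=cv2.INTER_CUBIC)
cv2.imwrite("pics/f10.png",cv2.convertScaleAbs(c,alpha=1.3,beta=20)); cv2.imwrite("pics/g10.png",cv2.convertScaleAbs(d,alpha=1.3,beta=20))
ct,cs=cam('top'),cam('scene'); gt,gs=gray('pics/top10.png'),gray('pics/scene10.png')
Mt=fit([(ct,gt,stage)],[.638,-.038,-.002]);Ms=fit([(cs,gs,stage[1:3])],[.641,-.035,-.006]);
Mt2=fit([(ct,gt,fout)],[.638,-.038,-.002]);Ms2=fit([(cs,gs,fout)],[.641,-.035,-.006])
for M in(Mt,Ms,Mt2,Ms2): print('M',M[0].round(4),M[1].round(2),M[2])
# plate edges away from fences: near & right, per camera
e=plate[1:3]
for nm,c,g,M in(('top',ct,gt,Mt),('scene',cs,gs,Ms)):
  for nm2,ed in (('near+right',e),('all',plate)):
    p,r,n,_=fit([(c,g,ed)],M[0],halfs=(3,3,2,2)); print(nm,nm2,p.round(4),r.round(2),n,'rel',(p-M[0]).round(4))
def red(f,x0,x1,y0,y1):
    im=cv2.imread(f).astype(int); ys,xs=np.nonzero((im[:,:,2]-im[:,:,1]>40)&(im[:,:,1]<60)); k=(xs>x0)&(xs<x1)&(ys>y0)&(ys<y1); return xs[k].mean(),ys[k].mean(),k.sum()
a=red('pics/top10.png',235,290,160,200);b=red('pics/scene10.png',215,275,160,200);print(a,b)
for c,q,M,z in((ct,a,Mt,.227),(cs,b,Ms,.220)):
    w=unproj(c,q[:2],z)[0]; l=w[:2]-M[0][:2]; cc,s=np.cos(M[0][2]),np.sin(M[0][2]); l=np.array([cc*l[0]+s*l[1],-s*l[0]+cc*l[1]]); v=l-[-.08,.06]; print('pin',l.round(4),np.linalg.norm(v).round(4),'a',np.arctan2(-v[1],-v[0]).round(3))
E
```

```text
{'clock': np.float64(20.0), 'joint_pos': array([-5.7490e-01,  6.0200e-02, -4.0700e-02,  1.4679e+00,  1.0000e-04,
       -2.1362e+00]), 'eef_pos': array([ 0.353 , -0.2287,  0.3217]), 'tool_rot': array([ 4.7e-03,  1.0e+00, -5.0e-04,  8.0e-04]), 'ft_force': array([ 0.1143,  0.4979, -0.0864]), 'ft_torque': array([ 0.0251, -0.0217, -0.0414]), 'grip_width': np.float64(0.0002)}
M [ 0.6376 -0.0383 -0.0015] 0.25 56
M [ 0.6409 -0.0348 -0.0052] 0.03 28
M [ 0.6411 -0.0372 -0.0043] 0.1 28
M [ 0.6428 -0.0348 -0.004 ] 0.08 28
top near+right [ 0.64   -0.0388 -0.0337] 0.18 28 rel [ 0.0024 -0.0004 -0.0322]
top all [ 0.6383 -0.0382 -0.0125] 0.34 56 rel [ 0.0007  0.0001 -0.011 ]
scene near+right [ 0.6434 -0.0346  0.0008] 0.52 28 rel [0.0025 0.0002 0.006 ]
scene all [ 0.6492 -0.0345 -0.0047] 0.33 56 rel [0.0083 0.0003 0.0005]
(np.float64(262.5), np.float64(180.0), np.int64(6)) (np.float64(243.11764705882354), np.float64(186.47058823529412), np.int64(17))
pin [-0.0713  0.0096] 0.0512 a 1.742
pin [-0.072   0.0109] 0.0497 a 1.732
```

View pics/f10.png

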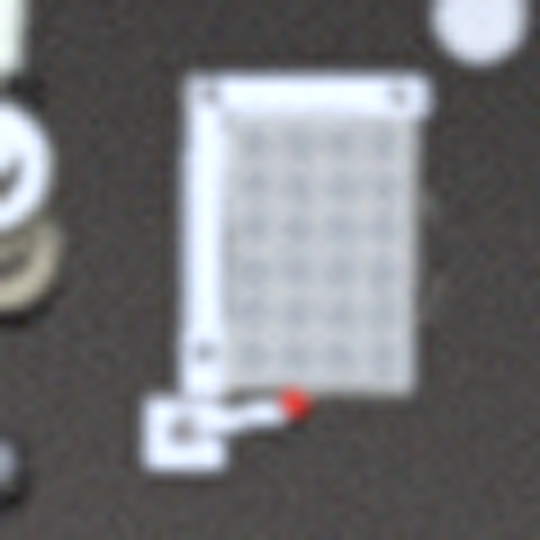

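View pics/g10.png

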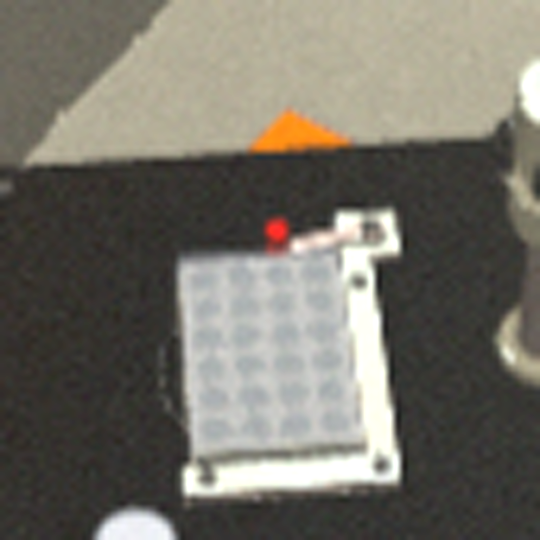

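```bash
python3 - <<'E'
from h import *
ct,cs=cam('top'),cam('scene')
right=[((.0639,-.04275,.220),(-.0639,-.04275,.220))]; left=[((-.06,.059,.209),(.075,.059,.209))]
def ang(c,g,M,ed,z):
    d=edgepts(c,g,M,ed,3,n=30); U=np.array([x[1] for x in d]); W=unproj(c,U,z)[:,:2]
    k=np.ones(len(W),bool)
    for _ in range(3):
        f=np.polyfit(W[k,0],W[k,1],1); r=W[:,1]-np.polyval(f,W[:,0]); k=abs(r)<.0012
    return f[0].round(4),np.polyval(f,M[0]).round(4),k.sum()
for k in('4','5','6','10'):
    for nm,c,M in(('top',ct,[.6395,-.0378,-.003]),('scene',cs,[.6418,-.0348,-.0046])):
        if nm=='top' and k in'45': continue
        g=gray(f'pics/{nm}{k}.png'); print(k,nm,'plate right',ang(c,g,M,right,.22),'fence outer',ang(c,g,M,left,.209))
E
```

```text
4 scene plate right (np.float64(-0.0095), np.float64(-0.0773), np.int64(30)) fence outer (np.float64(-0.0095), np.float64(0.0242), np.int64(30))
5 scene plate right (np.float64(-0.01), np.float64(-0.0772), np.int64(30)) fence outer (np.float64(-0.0095), np.float64(0.0242), np.int64(30))
6 top plate right (np.float64(-0.0192), np.float64(-0.0814), np.int64(30)) fence outer (np.float64(0.087), np.float64(0.0179), np.int64(13))
6 scene plate right (np.float64(-0.0106), np.float64(-0.0773), np.int64(30)) fence outer (np.float64(-0.0095), np.float64(0.0242), np.int64(30))
10 top plate right (np.float64(-0.0193), np.float64(-0.0815), np.int64(30)) fence outer (np.float64(-0.0191), np.float64(0.022), np.int64(30))
10 scene plate right (np.float64(-0.0116), np.float64(-0.0773), np.int64(30)) fence outer (np.float64(-0.0097), np.float64(0.0242), np.int64(30))
```

```bash
python3 -c "
from workcell import order
print(order.job_done())"
```

```text
the job is handed in; nothing more can be done
None
```

I pushed the grey plate into the corner of the holder and turned the clip shut against its near side. I handed the job in at about 20 s of the 72 s allowed; no verdict was reported.

**What I did**
- I pushed the plate along +y with the open fingers until it met the left fence at about 10 N.
- I then pushed it along +x until it met the far fence, also at about 10 N.
- With the jaws shut, I swung the red pin round its arc until it stopped on the plate at about 8 N, then drew the arm clear.

**Last checks**
- **Squareness:** the plate's right side is parallel to the left fence within 0.002 rad in both cameras.
- **y position:** the spacing between the plate's right side and the outer face of the left fence measured 101.5 mm in the scene view and 103.5 mm in the top view. The expected value is 101.75 mm.
- **Clip:** the pin positions in the images gave 1.73 to 1.74 rad, a little under the nominal 1.77 but above the 1.72 limit. The hard stop at 8 N says the pin was on the plate.
- **Other objects:** I saw nothing else disturbed in the views I took, but I did not measure the other objects again.

**Disagreements**
- The two cameras place the microscope about 3 to 4 mm apart.
- The outline fits of the plate gave up to about 8 mm of x error (scene camera) and 0.032 rad of yaw error (top camera). The near edge was disturbed by the pin, and I think the far edge was confused with the fence. For x I relied on the contact force and the pictures, which show the plate flush.

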